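Clamp the glued cold pack shell

TASK

The seam of the purple cold pack shell has just been glued: take the shell out of the turntable tray and stand it on edge in the slot in front of the clamp's fixed jaw, centred on it, and let go of it. Then pump the clamp's trigger until the sprung rubber pad meets the shell and is pushed back about half way into its spring travel, never all the way home, which would crush the shell; the jaw itself is moved only by the trigger and not by hand. Finish while still holding the trigger squeezed so that the pad keeps pressing, and leave the bottle, the clipper and the latch-lid container alone.

Things in the scene. Friction and masses are not known exactly. Their poses are not given: they have to be found in the camera images.
- shell: Cold pack shell, a flat purple hard plastic slab 14 mm thick (its x axis), 80 mm wide (y), 90 mm tall (z) as it stands on edge; about 120 g; origin at the middle of its lower edge face. Both faces and both ends are alike. It starts standing on edge in the turntable's slot.
- turntable: White round tray, 190 mm across, does not turn or move; its floor is 16 mm above the surface. On it two upright strips, 90 mm long along its y axis and 22 mm high (top 38 mm above the surface), form a 20 mm wide slot in which the shell stands. Origin at the centre of its underside.
- clamp: One-hand trigger clamp on a black bed, fixed to the surface. Origin on the surface under it; x axis = the way the jaw advances (horizontal, towards the fixed jaw), z up. Bed 235 x 90 mm (x -105 to 130 mm), top at 12 mm height. Grey housing x -90 to -5 mm, 48 mm wide, top at 110 mm height. The jaw's steel bar runs along x at y 0, 45 mm above the surface.
- slot (a point): Middle of the slot's floor: clamp x 90 mm, y 0, height 12 mm; axes as the clamp. The slot is 20 mm wide, between the fixed jaw (aluminium, 70 mm wide, face at clamp x 100 mm, top at 58 mm height) and a lip 10 mm high above the bed (x 76 to 80 mm). The shell belongs here with its thickness along the clamp's x.
- lever: Trigger lever, dark steel, pivoted 103 mm above the surface at clamp x -40 mm, 20 mm wide. Origin at the pivot.
- trigger_roll (a point): Centre of the trigger's cross roll, 14 mm thick and 38 mm long in the clamp's y, at the upper end of the lever, 45 mm from the pivot; about 147 mm above the surface. Released it is at clamp x -32 mm; fully squeezed at -48 mm. Over the outsides of roll and handle: 52 mm released, 36 mm squeezed.
- trigger (a joint): Trigger angle, rad: 0 released, 0.36 fully squeezed to the handle. A spring returns it when let go (2 to 5 N at the roll). Squeezing drives the jaw forward by about 36 mm per rad by a ratchet with teeth 6 mm apart (the first 0 to 6 mm may be idle; a full squeeze gives 6 to 13 mm); the jaw stays when the trigger returns: pump repeatedly. The roll feels 0.8 of the jaw's force plus the spring.
- jaw_travel (a joint): How far the jaw has been pumped forward, m (0 to 0.055); starts between 0 and 0.02. Friction of 2.5 N keeps it in place when the trigger is released; pressure on the pad lasts only while the trigger is held squeezed, the pad's spring pushing the jaw back otherwise.
- jaw: The moving jaw: steel bar ending in a dark steel plate, 10 x 50 x 34 mm, that carries the sprung pad; plate's top 60 mm above the surface. Its origin coincides with the clamp's origin when jaw_travel is 0 and travels with the jaw.
- plunger (a joint): How far the pad is pushed back into its spring, m: 0 free, 0.008 fully home; spring 1.5 N per mm.
- pad: Black rubber pad, 44 mm wide, 22 mm high, 6 mm thick, in front of the jaw plate, 45 mm above the surface. Origin at the centre of its pressing face, x axis towards the fixed jaw; at clamp x = 47 mm + jaw_travel - plunger. It meets the shell, set against the fixed jaw, at clamp x 86 mm.
- bottle: Closed amber glass bottle, 52 mm across, 105 mm tall; leave alone. Origin at the centre of its underside.
- clipper: Stainless steel nail clipper lying flat, 78 mm long, 13 mm high; leave alone. Origin at the centre of its underside.
- container: Translucent plastic container with hinged latch lid, 74 x 114 x 42 mm; leave alone. Origin at the centre of its underside.
- handle_top (a point): Top of the clamp's fixed handle, black rubber, at 172 mm height: 16 mm thick (clamp x -77 to -61 mm), 30 mm wide in y, rising from the housing. The trigger lever stands in front of it (+x).
Not all that is in view belongs to the job. There is more than one size of the shell; the one meant has the size given above.

How it is judged:
On the way, in this order (a step that is already met when the one before it is completed fails the run):
1. the shell stands on edge in the clamp's slot, let go, the pad not yet pressing it (x of shell in the frame of clamp between 0.08 and 0.099 m and y of shell in the frame of clamp between -0.02 and 0.02 m and height (world z) of shell below 0.016 m and angle between shell's own z axis and vertical below 0.25 rad and contact force between the fingers and shell below 0.2 N and contact force between pad and shell below 0.5 N), for 0.2 s.
2. the pad has been pumped up to the shell and touches it (contact force between pad and shell above 1 N), for 0.05 s.
At the end, for the whole second after the job is handed in: Shell upright on the slot's floor, within 20 mm of the fixed jaw's middle, untouched by the robot; pad presses it with 3.5 to 11.5 N (spring in about 2.5 to 7.5 of 8 mm) while the fingers hold the trigger squeezed (over 1 N on the lever, over 0.03 rad) (x of shell in the frame of clamp between 0.08 and 0.099 m and y of shell in the frame of clamp between -0.02 and 0.02 m and height (world z) of shell below 0.018 m and angle between shell's own z axis and vertical below 0.12 rad and linear speed of shell below 0.02 m/s and contact force between each of the fingers, the arm and shell below 0.2 N and contact force between pad and shell between 3.5 and 11.5 N and contact force between the fingers and lever above 1 N and value of joint trigger above 0.03 rad); the arm keeps its last pose, push and grip.
It fails at once if the shell is crushed: the pad, pushed fully home, presses with more than 15 N (contact force between pad and shell above 15 N).
It fails at once if the jaw or its pad is pushed by hand (contact force between any of the fingers, the arm and jaw above 2 N).
It fails at once if the bottle, the clipper or the container is moved by more than 25 mm (distance of any of bottle, clipper, container from where it was at the start of the episode above 0.025 m).
It also fails if it takes over 61 s, if anything falls off the work surface, if the arm or the gripper's body presses on something with over 40 N, if the wrist force passes 120 N, or if a joint passes its speed limit or range.

ROBOT

A 6-joint arm with a two-finger parallel gripper is mounted at the origin on the work surface. World frame = base frame: x ahead of the robot, y to its left, z up, the work surface at z = 0. Lengths are in m, angles in rad, forces in N, time in s.
With the tool pointing down it reaches from about 0.35 to 0.85 m from the base axis. Payload 8.1 kg.
Tool frame: the origin (TCP) lies at the centre of the arm's flange, where the gripper is bolted on; the fingertips stand 186 mm ahead of it and the grasp point (between the pads) lies 167 mm ahead of it; z points along the fingers, y is the direction in which the jaws open and shut (so a half turn about z gives the same grasp; the last joint's range is limited). The gripper opens to 93 mm and grips with 3 to 60 N. Pads are 15 mm wide; open, the fingers measure 128 mm over their backs; the gripper's body (75 mm by 188 mm) begins 65 mm behind the grasp point.
Start: joints at [1.071, 0.13, 1.488, -0, 1.523, -0.085], TCP at [0.242, 0.549, 0.405] pointing down, gripper open.
Joint ranges: [-2.96, 2.96], [-0.89, 2.26], [0.02, 2.5], [-1.34, 4.48], [0, 2.73], [-2.66, 2.66]. Speed limits (rad/s): [2.39, 2.39, 2.79, 3.14, 3.14, 3.14].

INTERFACE

Orientations are given as a rotation vector (axis times angle).
In Python, from plant import robot, viewer, order gives the robot as it stands.
- The arm moves only by the tool apply_moves, never from a script. Its argument "deltas" is a list of rows, each a list of 3 entries, a list of its own where there are three numbers: the finger opening in mm, from 0 to 93, then the shift along the tool's x, y, z in mm, then the turn about the tool's z in rad. In form: [[grip, [dx, dy, dz], yaw], ...]. A call has 1 to 5 rows; each row shifts and turns the commanded pose from where the row before left it, along the tool's axes as they then stand; what a row does not reach is not made up. A row lasts 1/8 s, in which the tool goes at most 62.5 mm and 10.7 degrees, less where a joint would pass 70% of its speed; a pose out of reach is approached as far as the arm can. A call is refused whole if a number of a shift passes 62.5 or a number of a turn 0.188, either way. A call with a gripper value outside its range is refused whole. The fingers move at their own pace and stop on an object; "grip_force" is the grip in N (left out, the last holds). Time passes only in rows, so rows that do not move let the fingers close. It gives the time, the measured TCP pose, the force and the opening at its end, in the units of the state.
- robot.read_state(): the state, without advancing time (a new reading comes with each control period).
- viewer.read_camera(name): name is "side" or "top" or "wrist"; returns the picture (480x640x3 uint8, blue, green, red); there is no depth.
- viewer.get_calibration(name): a dict with "fx", "fy", "cx", "cy" (pixels), "distortion" ([k1, k2, p1, p2, k3] as OpenCV has them; the pictures are not rectified), "R" (3x3) and "t" (3): a world point X has camera coordinates R X + t. Camera axes: x right, y down, z forward; pixel columns grow to the right and rows downward; lengths in m; the calibration is good to about 2 mm. A picture is of the moment at which its call begins: read the wrist's pose just before it. get_calibration takes no time and is no camera call; for the wrist camera it gives the pose at the moment of the call.
- order.close_job(): hands the job in, once; it reports no verdict.
The state is a dict: "t": time; "q": joint angles; "dq": joint speeds; "joint_torque": joint torques, N m; "tool_pos": TCP position; "orientation": TCP orientation; "force": force on the tool from outside, world axes, zero at the start; "wrist_torque": the same for the moment, N m; "opening": finger opening in m.
Only numpy, scipy, OpenCV 4.12 (cv2) and the standard library are available. Lean on these libraries where they do the work, as an engineer would, in place of code of your own. Each camera call takes 0.05 s, during which the arm holds its last target. There are 200 camera calls.

## Working session

There is one attempt and no reset: what is moved stays moved. The work goes in short steps, Python scripts to look and compute and a tool call to move; the robot and the scene stay as the last step left them, time stands still between calls to the robot, and variables do not carry over. Pictures are saved under pics/ and viewed, about 8 in all and at most 12, crops included, and the job is handed in when it is done.

Besides the shell and the picture viewer there is one more tool, called after "Request:" in YAML: its name, and indented under it one key for each argument. apply_moves: Moves the arm, as the interface text tells. Its arguments: {"type":"object","properties":{"deltas":{"type":"array"},"grip_force":{"type":"number"}},"required":["deltas"]}

```bash
ls; mkdir -p pics
python3 - <<'E'
from plant import robot, viewer, order
import cv2,numpy as np
s=robot.read_state()
for k in s: print(k,np.round(s[k],3))
a=[]
for n in("top","side"):
    c=viewer.get_calibration(n); print(n,{k:np.round(v,3).tolist() for k,v in c.items()})
    im=viewer.read_camera(n); cv2.imwrite(f"pics/{n}0.png",im)
E
```

```text
pics
t 0.0
q [ 1.071  0.131  1.489 -0.     1.523 -0.085]
dq [ 0.001 -0.001 -0.    -0.     0.002 -0.001]
joint_torque [-4.0000e-03 -5.5987e+01 -4.9174e+01  7.6000e-02  3.6000e-02 -0.0000e+00]
tool_pos [0.242 0.549 0.404]
orientation [-6.470e-01 -3.074e+00  3.000e-03]
force [0.653 0.432 0.429]
wrist_torque [-0.04   0.003  0.016]
opening 0.093
top {'fx': 517.154, 'fy': 517.154, 'cx': 313.768, 'cy': 232.482, 'distortion': [0.008, 0.0, 0.0, 0.0, 0.0], 'R': [[-0.027, -1.0, 0.003], [-0.998, 0.027, -0.058], [0.058, -0.005, -0.998]], 't': [0.063, 0.579, 0.946]}
side {'fx': 447.471, 'fy': 447.471, 'cx': 320.57, 'cy': 236.605, 'distortion': [-0.0, 0.0, 0.0, 0.0, 0.0], 'R': [[0.773, -0.634, -0.013], [-0.425, -0.502, -0.753], [0.472, 0.588, -0.657]], 't': [-0.412, 0.33, 0.686]}
```

View pics/top0.png

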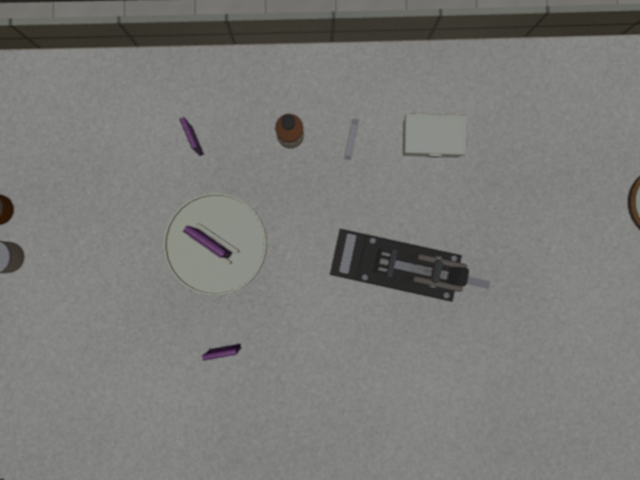

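View pics/side0.png

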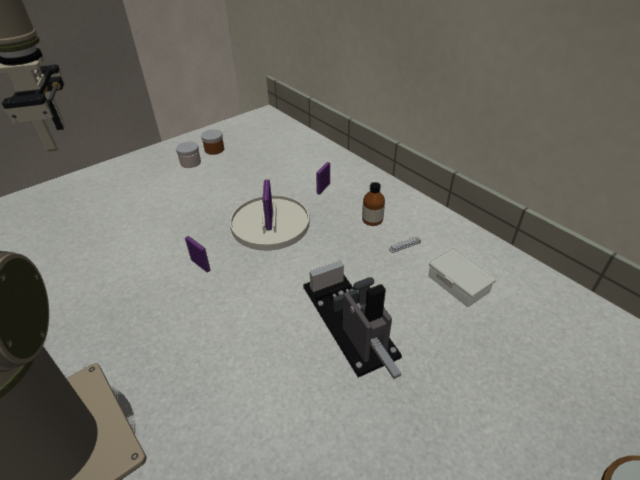

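The top view shows three purple slabs, at (190,136), (207,242) and (221,352). The one in the tray at (207,242) stands in the turntable slot and is the largest. The clamp's fixed jaw is at (347,254) and its handle at (457,274).

```bash
cat > h.py <<'E'
from plant import robot, viewer, order
import cv2,numpy as np
from scipy.spatial.transform import Rotation as Ro
from scipy.optimize import minimize
def K(c): return np.array([[c['fx'],0,c['cx']],[0,c['fy'],c['cy']],[0,0,1.]])
def unproj(c,px,z):
    p=cv2.undistortPoints(np.array(px,float).reshape(-1,1,2),K(c),np.array(c['distortion'],float))[:,0]
    R=np.array(c['R']);t=np.array(c['t']);C=-R.T@t
    d=np.c_[p,np.ones(len(p))]@R
    return C+d*((z-C[2])/d[:,2])[:,None]
def proj(c,X):
    R=np.array(c['R']);return cv2.projectPoints(np.array(X,float).reshape(-1,1,3),cv2.Rodrigues(R)[0],np.array(c['t'],float),K(c),np.array(c['distortion'],float))[0][:,0]
def box(x,y,yaw,z0,dx,dy,dz):
    b=np.array([[i*dx/2,j*dy/2,k*dz] for i in(-1,1) for j in(-1,1) for k in(0,1)])
    return b@Ro.from_euler('z',yaw).as_matrix().T+[x,y,z0]
def purple(im):
    b,g,r=[im[...,i].astype(int) for i in range(3)]
    return ((b-g>12)&(r-g>5)).astype(np.uint8)
def hullmask(c,X,s=4,shape=(480,640)):
    h=cv2.convexHull((proj(c,X)*s+s/2-.5).astype(np.float32)).astype(np.int32)
    m=np.zeros((shape[0]*s,shape[1]*s),np.uint8);cv2.fillConvexPoly(m,h,1)
    return cv2.resize(m.astype(np.float32),(shape[1],shape[0]),interpolation=cv2.INTER_AREA)
E
python3 - <<'E'
from h import *
t=cv2.imread('pics/top0.png');c=viewer.get_calibration('top')
m=purple(t);n,l,st,ce=cv2.connectedComponentsWithStats(m)
for i in range(1,n):
    if st[i,4]<20: continue
    print(st[i],ce[i].round(1),unproj(c,ce[i],.06).round(3))
i=[i for i in range(1,n) if abs(ce[i]-[207,242]).max()<12][0]
M=(l==i).astype(float)
x0=unproj(c,ce[i],.06)[0]
for dims in ((.014,.08,.09),(.011,.06,.07)):
  best=None
  for yaw in np.arange(-1.5,1.6,.3):
    f=lambda p:np.abs(hullmask(c,box(p[0],p[1],p[2],.016,*dims))-M).sum()/M.sum()
    r=minimize(f,[x0[0],x0[1],yaw],method='Nelder-Mead',options=dict(initial_simplex=np.array([x0[0],x0[1],yaw])+np.array([[0,0,0],[.01,0,0],[0,.01,0],[0,0,.2]])))
    if best is None or r.fun<best.fun: best=r
  print('shell',dims,best.x.round(4),best.fun)
# clamp bed: dark mask corners
g=t.max(2);d=((g<70)).astype(np.uint8)[215:310,320:475]
n,l,st,ce=cv2.connectedComponentsWithStats(d);i=1+st[1:,4].argmax()
rect=cv2.minAreaRect(np.argwhere(l==i)[:,::-1].astype(np.float32));print(rect)
co=np.array([[341,230],[331,276],[453,300],[462,254]],float)
W=unproj(c,co,.012);print(W.round(4), np.linalg.norm(np.diff(W,axis=0),axis=1).round(4))
cv2.imwrite('pics/crop0.png',np.hstack([cv2.resize(t[205:285,165:255],None,fx=4,fy=4,interpolation=2),cv2.resize(t[225:305,325:435+0],None,fx=4,fy=4,interpolation=2)]))
cv2.imwrite('pics/crop1.png',cv2.resize(t[215:310,325:495],None,fx=4.6,fy=4.6,interpolation=2))
E
```

```text
[180 117  21  36 258] [189.4 134.1] [[0.761 0.266 0.06 ]]
[184 226  46  31 471] [206.  241.3] [[0.568 0.239 0.06 ]]
[202 345  38  16 322] [220.7 352.4] [[0.372 0.216 0.06 ]]
shell (0.014, 0.08, 0.09) [ 0.5662  0.2355 -0.5785] 0.30347664543524416
shell (0.011, 0.06, 0.07) [ 0.5684  0.2408 -0.6545] 0.2089968152866242
((80.69464874267578, 50.835411071777344), (135.17185974121094, 46.88372802734375), 12.380759239196777)
[[ 0.5845 -0.0039  0.012 ]
 [ 0.4992  0.0173  0.012 ]
 [ 0.4488 -0.2079  0.012 ]
 [ 0.5336 -0.2284  0.012 ]] [0.0879 0.2308 0.0873]
```

View pics/crop1.png

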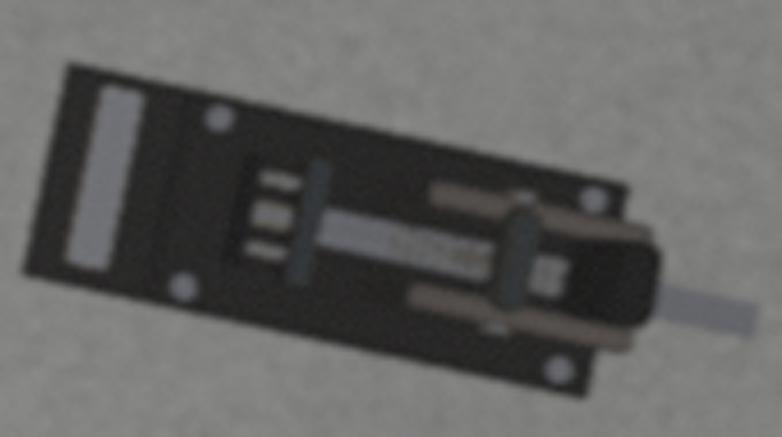

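View pics/crop0.png

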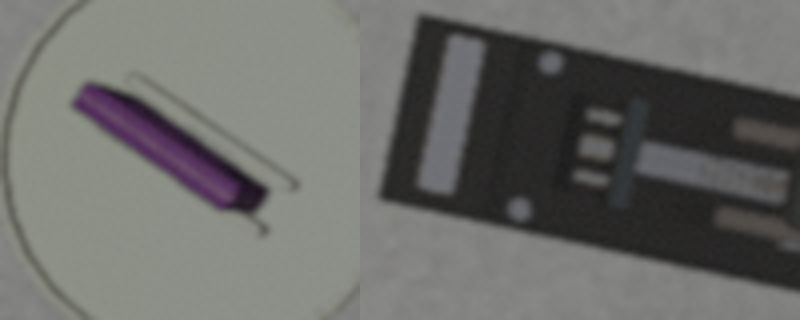

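The crop confirms that the slab in the tray is the full-size shell, at crop (75..265, 83..210). The clamp bed's corners are clear. Next I refine both poses with known-size fits.

```bash
cat >> h.py <<'E'
def tool():
    s=robot.read_state();R=Ro.from_rotvec(s['orientation']).as_matrix();return s,R
def plan(x,y,z,yaw):
    """deltas (mm, tool axes, before turning) to put grasp point at x,y,z with tool y along yaw-direction (mod pi)"""
    s,R=tool();P=np.array(s['tool_pos'])
    tgt=np.array([x,y,z+.167]);a=np.arctan2(R[1,1],R[0,1]);d=(yaw-a+np.pi/2)%np.pi-np.pi/2
    print('t',s['t'],'grasp now',(P-[0,0,.167]).round(4),'open',round(s['opening'],4),'F',np.round(s['force'],2),'q6',round(s['q'][5],2))
    print('tool-axis delta mm',(R.T@(tgt-P)*1000).round(1),'yaw turn about tool z',round(-d,4),'toolY dir',round(a,3))
E
python3 - <<'E'
from h import *
t=cv2.imread('pics/top0.png');c=viewer.get_calibration('top');sd=cv2.imread('pics/side0.png');cs=viewer.get_calibration('side')
def pm(im):
    f=im.astype(float);b,g,r=f[...,0],f[...,1],f[...,2]
    return (((b-g)/(b+1)>.2)&((r-g)/(r+1)>.1)).astype(np.uint8)
def comp(m,p):
    m=cv2.morphologyEx(m,cv2.MORPH_OPEN,np.ones((2,2)))
    n,l,st,ce=cv2.connectedComponentsWithStats(m);i=1+np.argmin(np.linalg.norm(ce[1:]-p,axis=1)+1e3*(st[1:,4]<40));print(st[i]);return (l==i).astype(float)
M=comp(pm(t),[207,242]);Ms=comp(pm(sd),[268,205])
for yaw in(-.58,.99):
 for lbl,f in (('top',lambda p:np.abs(hullmask(c,box(*p,.016,.014,.08,.09))-M).sum()/M.sum()),
              ('side',lambda p:np.abs(hullmask(cs,box(*p,.038,.014,.08,.068))-Ms).sum()/Ms.sum())):
  r=minimize(f,[.566,.236,yaw],method='Nelder-Mead',options=dict(initial_simplex=np.array([.566,.236,yaw])+np.array([[0,0,0],[.01,0,0],[0,.01,0],[0,0,.2]])))
  print(lbl,r.x.round(4),round(r.fun,3))
px=np.array([[70,63],[25,273],[587,397],[628,187]])/4.6+[325,215]-.4
W=unproj(c,px,.012)[:,:2]
B=np.array([[.13,-.045],[.13,.045],[-.105,.045],[-.105,-.045]])
from scipy.optimize import least_squares
g=lambda p:((B@np.array([[np.cos(p[2]),np.sin(p[2])],[-np.sin(p[2]),np.cos(p[2])]])+p[:2])-W).ravel()
r=least_squares(g,[.5,-.1,1.8]);print('clamp',r.x.round(4),(g(r.x)*1000).round(1))
X,Y,a=r.x
f=lambda u,v=0:np.array([X+u*np.cos(a)-v*np.sin(a),Y+u*np.sin(a)+v*np.cos(a)])
print('slot',f(.09).round(4),'trig',f(-.062).round(4))
# jaw plate top centre -> clamp x
for nm,q,z in(('plate',[307,222],.060),('jawtop',[105,178],.058),('handle',[618,284],.172),('roll',[519,258],.154)):
    w=unproj(c,np.array(q)/4.6+[325,215]-.4,z)[0,:2]-[X,Y];print(nm,(w@[np.cos(a),np.sin(a)]).round(4),(w@[-np.sin(a),np.cos(a)]).round(4))
plan(.566,.2355,.091,-.58)
E
```

```text
[185 227  47  31 475]
[264 181   9  50 331]
top [ 0.565   0.2353 -0.5823] 0.286
side [ 0.5685  0.234  -0.5997] 0.226
top [0.5646 0.2333 2.5724] 0.289
side [0.5977 0.232  1.0527] 2.623
clamp [ 0.5143 -0.1161  1.3271] [ 1.6  1.  -1.1  1.9 -1.8 -0.7  1.3 -2.2]
slot [ 0.536  -0.0287] trig [ 0.4993 -0.1762]
plate 0.0283 0.0003
jawtop 0.1078 0.0004
handle -0.0618 0.0017
roll -0.0317 -0.0003
t 0.1 grasp now [0.2417 0.5489 0.2368] open 0.0932 F [-0.08  0.69  0.37] q6 -0.09
tool-axis delta mm [-423.2 -155.9  146. ] yaw turn about tool z -1.4056 toolY dir 1.156
```

Request:
apply_moves:
  deltas:
    - [60,[-53,-19.5,0],0]
    - [60,[-53,-19.5,0],0]
    - [60,[-53,-19.5,0],0]
    - [60,[-53,-19.5,0],0]
    - [60,[-53,-19.5,0],0]
  grip_force: 20

```text
t: 0.72
tool_pos: [0.446, 0.3516, 0.4044]
orientation: [-0.647, -3.074, 0.001]
force: [1.2, 0.4, 0.4]
opening: 0.0602
```

Request:
apply_moves:
  deltas:
    - [60,[-53,-19.5,0],0]
    - [60,[-53,-19.5,0],0]
    - [60,[-53,-19.5,0],0]
    - [60,[0,0,0],0.185]
    - [60,[0,0,0],0.185]

```text
t: 1.35
tool_pos: [0.5675, 0.2344, 0.4038]
orientation: [-1.212, -2.897, 0.001]
force: [-0.8, 0.3, 0.5]
opening: 0.0597
```

Request:
apply_moves:
  deltas:
    - [60,[0,0,0],0.185]
    - [60,[0,0,0],0.185]
    - [60,[0,0,0],0.185]
    - [60,[0,0,0],0.185]
    - [60,[0,0,0],0.185]

```text
t: 1.98
tool_pos: [0.5668, 0.2354, 0.4041]
orientation: [-2.376, -2.054, 0.002]
force: [0.9, 0.6, -0.1]
opening: 0.06
```

Request:
apply_moves:
  deltas:
    - [60,[0,0,0],0.185]
    - [60,[0,0,0],0.185]
    - [60,[0,0,0],0.07]
    - [60,[0,0,0],0]

```text
t: 2.48
tool_pos: [0.5668, 0.2355, 0.4042]
orientation: [-2.763, -1.496, 0.002]
force: [-0.9, 0.1, -1.0]
opening: 0.0598
```

Run:
```python
from h import *
plan(.5665,.2348,.091,-.585)
c=viewer.get_calibration('wrist');im=viewer.read_camera('wrist')
for b in [(.5665,.2348,-.585)]:
    p=proj(c,box(*b,.016,.014,.08,.09));print(p.round(0).tolist())
    for q in p: cv2.circle(im,tuple(int(v) for v in q),3,(0,255,0),1)
cv2.imwrite('pics/w1.png',im)
```

```text
t 2.475 grasp now [0.5668 0.2355 0.2372] open 0.0598 F [-0.9   0.15 -0.99] q6 0.89
tool-axis delta mm [ -0.6   0.2 146.2] yaw turn about tool z 0.0066 toolY dir -0.578
[[312.0, 251.0], [310.0, 288.0], [312.0, 168.0], [310.0, 183.0], [326.0, 251.0], [328.0, 288.0], [327.0, 168.0], [330.0, 183.0]]
```

View pics/w1.png

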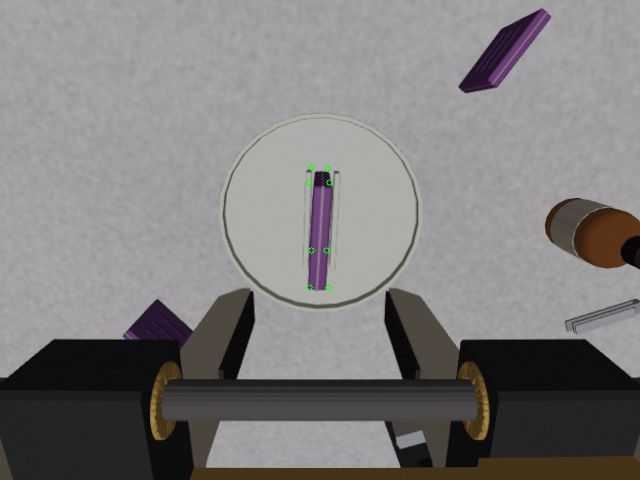

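The wrist view shows the shell at (320,230), and the predicted corners agree within about 2 mm. I descend and grip.

Request:
apply_moves:
  deltas:
    - [60,[0,0,50],0.007]
    - [60,[0,0,50],0]
    - [60,[0,0,44],0]
    - [60,[0,0,2],0]
    - [20,[0,0,0],0]

```text
t: 3.15
tool_pos: [0.5675, 0.2357, 0.2603]
orientation: [2.768, 1.486, 0.002]
force: [0.6, 0.1, 0.9]
opening: 0.0544
```

Request:
apply_moves:
  deltas:
    - [0,[0,0,0],0]
    - [0,[0,0,0],0]
    - [0,[0,0,0],0]
    - [0,[0,0,0],0]
    - [0,[0,0,0],0]

```text
t: 3.78
tool_pos: [0.5671, 0.2355, 0.2591]
orientation: [2.768, 1.485, 0.001]
force: [-0.3, -1.1, 3.2]
opening: 0.0139
```

Run:
```python
from h import *
plan(.5665,.2348,.091,-.585)
```

```text
t 3.775 grasp now [0.5671 0.2355 0.0921] open 0.0139 F [-0.32 -1.07  3.21] q6 0.9
tool-axis delta mm [-0.9 -0.1  1.1] yaw turn about tool z -0.001 toolY dir -0.586
```

Request:
apply_moves:
  deltas:
    - [0,[0,0,-15],0]
    - [0,[0,0,-30],0]
    - [0,[0,0,-40],0]
    - [0,[0,0,-25],0]
    - [0,[0,0,0],0]
  grip_force: 25

```text
t: 4.4
tool_pos: [0.5677, 0.2357, 0.3723]
orientation: [2.767, 1.485, 0.009]
force: [-0.4, 0.2, -2.0]
opening: 0.0139
```

Run:
```python
from h import *
plan(.5355,-.0285,.2,1.327-np.pi)
s,R=tool();c=viewer.get_calibration('wrist');im=viewer.read_camera('wrist')
# expected box in hand
G=np.array(s['tool_pos'])-[0,0,.167]
b=box(G[0],G[1],-.586,G[2]-.0755,.014,.08,.09)
for q in proj(c,b): cv2.circle(im,tuple(int(v) for v in q),3,(0,255,0),1)
cv2.imwrite('pics/w2.png',im)
```

```text
t 4.4 grasp now [0.5677 0.2357 0.2053] open 0.0139 F [-0.42  0.23 -2.02] q6 0.9
tool-axis delta mm [-238.   119.3    4.7] yaw turn about tool z 1.2286 toolY dir -0.586
```

View pics/w2.png

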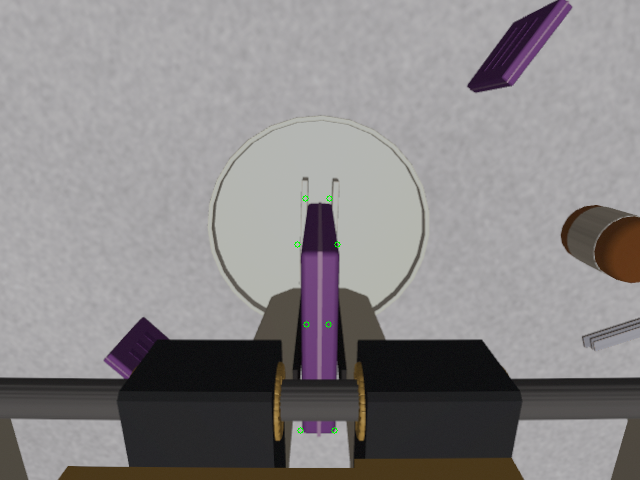

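Picture 6 shows the shell held square and upright between the fingers, with its near top edge at (320,250). I carry it to the clamp.

Request:
apply_moves:
  deltas:
    - [0,[-47.6,23.9,0],0]
    - [0,[-47.6,23.9,0],0]
    - [0,[-47.6,23.9,0],0]
    - [0,[-47.6,23.9,0],0]
    - [0,[-47.6,23.7,0],0]

```text
t: 5.08
tool_pos: [0.5337, -0.0303, 0.3666]
orientation: [-2.767, -1.485, 0.004]
force: [0.5, 0.7, -0.7]
opening: 0.0139
```

Request:
apply_moves:
  deltas:
    - [0,[0,0,0],0.18]
    - [0,[0,0,0],0.18]
    - [0,[0,0,0],0.18]
    - [0,[0,0,0],0.18]
    - [0,[0,0,0],0.18]

```text
t: 5.7
tool_pos: [0.5341, -0.0287, 0.3664]
orientation: [-3.138, -0.124, 0.006]
force: [0.1, 0.7, -1.7]
opening: 0.0139
```

Request:
apply_moves:
  deltas:
    - [0,[0,0,0],0.18]
    - [0,[0,0,0],0.148]
    - [0,[0,0,0],0]
    - [0,[0,0,0],0]

```text
t: 6.2
tool_pos: [0.5344, -0.0287, 0.3676]
orientation: [-3.119, 0.376, 0.003]
force: [-0.8, 0.1, -1.5]
opening: 0.0137
```

Run:
```python
from h import *
plan(.5355,-.0285,.0885,1.327-np.pi)
c=viewer.get_calibration('wrist');im=viewer.read_camera('wrist')
X,Y,a=.5143,-.1161,1.3271
f=lambda u,v,z:[X+u*np.cos(a)-v*np.sin(a),Y+u*np.sin(a)+v*np.cos(a),z]
for q in proj(c,[f(.1,.035,.058),f(.1,-.035,.058),f(.13,.045,.012),f(.13,-.045,.012),f(.076,.0,.022),f(.09,.04,.012),f(-.032,0,.154)]): print(q.round(0)); cv2.circle(im,tuple(int(v) for v in q),3,(0,255,0),1)
cv2.imwrite('pics/w3.png',im)
```

```text
t 6.2 grasp now [ 0.5344 -0.0287  0.2006] open 0.0137 F [-0.83  0.1  -1.53] q6 1.66
tool-axis delta mm [  1.2  -0.5 112.1] yaw turn about tool z 0.004 toolY dir -1.811
[305. 273.]
[304. 184.]
[273. 265.]
[270. 164.]
[334. 219.]
[318. 260.]
[547. 279.]
```

View pics/w3.png

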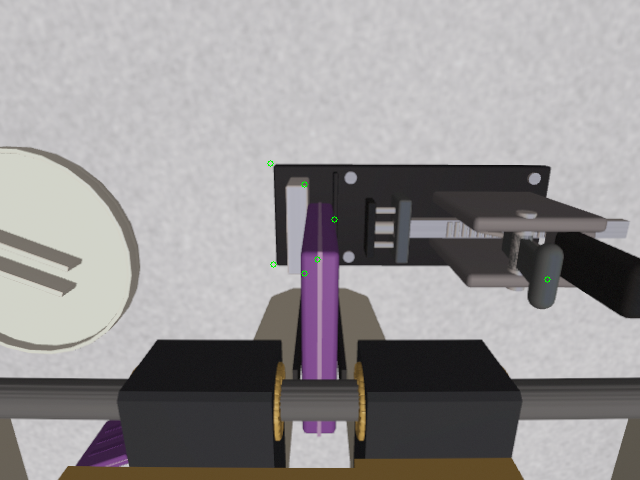

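Run:
```python
from h import *
from scipy.optimize import least_squares
im=viewer.read_camera('wrist');c=viewer.get_calibration('wrist');g=im.max(2).astype(int)
cv2.imwrite('pics/w4.png',im)
print('row194',g[194,268:345].tolist());print('row240 bed left',g[235:260:8,268:300].tolist())
print('col 420',g[158:176,420].tolist(),g[255:275,420].tolist())
print('right',g[200,600:640].tolist(), g[180,540:560].tolist())
print('col297',g[170:190,297].tolist(),'col 297 lo',g[262:285,297].tolist())
```

```text
row194 [200, 199, 198, 199, 200, 180, 101, 35, 43, 47, 46, 45, 45, 45, 45, 46, 44, 85, 146, 182, 191, 188, 186, 186, 185, 185, 185, 186, 186, 186, 185, 185, 187, 187, 187, 187, 186, 184, 171, 145, 89, 61, 43, 44, 45, 45, 45, 45, 44, 44, 44, 45, 44, 45, 45, 45, 45, 44, 45, 45, 44, 45, 44, 43, 36, 26, 41, 45, 44, 37, 41, 45, 44, 44, 44, 45, 44]
row240 bed left [[200, 201, 203, 204, 205, 204, 202, 174, 32, 40, 42, 43, 43, 43, 40, 42, 42, 41, 89, 150, 182, 189, 186, 186, 185, 185, 185, 185, 185, 185, 186, 185], [199, 200, 201, 201, 199, 199, 198, 174, 65, 38, 42, 41, 42, 42, 42, 42, 40, 42, 67, 136, 181, 190, 187, 185, 184, 185, 185, 185, 185, 185, 185, 186], [197, 197, 198, 199, 201, 202, 203, 184, 104, 34, 43, 41, 40, 41, 42, 40, 40, 39, 45, 126, 177, 189, 187, 185, 185, 185, 185, 186, 185, 185, 186, 186], [200, 199, 199, 198, 198, 198, 199, 188, 139, 35, 38, 40, 39, 38, 41, 41, 40, 41, 37, 131, 181, 189, 188, 186, 186, 185, 185, 186, 186, 186, 186, 186]]
col 420 [201, 202, 201, 200, 198, 197, 174, 18, 25, 36, 40, 41, 40, 42, 41, 44, 41, 43] [37, 40, 37, 39, 38, 38, 40, 38, 38, 37, 101, 177, 202, 203, 202, 201, 199, 198, 199, 198]
right [200, 200, 199, 198, 197, 196, 197, 197, 197, 198, 197, 197, 196, 194, 193, 192, 191, 190, 190, 190, 189, 189, 187, 188, 190, 192, 193, 194, 193, 191, 191, 190, 190, 192, 193, 194, 195, 197, 198, 200] [78, 38, 37, 39, 37, 38, 38, 38, 84, 172, 196, 197, 197, 197, 197, 197, 196, 197, 198, 200]
col297 [46, 46, 47, 45, 46, 46, 46, 79, 103, 103, 103, 103, 104, 105, 105, 112, 152, 176, 185, 186] col 297 lo [186, 186, 186, 186, 186, 186, 187, 186, 186, 186, 186, 179, 188, 202, 201, 200, 199, 199, 199, 200, 200, 201, 201]
```

Run:
```python
from h import *
c=viewer.get_calibration('wrist')
X,Y,a=.5143,-.1161,1.3271
def k(p,z):
    w=unproj(c,p,z)[0,:2]-[X,Y];return (1000*np.array([w@[np.cos(a),np.sin(a)],w@[-np.sin(a),np.cos(a)]])).round(1)
for n,p,z in(('bed130',[274,194],.012),('bed130b',[276,243],.012),('bed-105',[548.5,180],.012),('bedy-45 z0',[420,164.3],0),('bedy45',[420,264.8],.012),('jawface100',[306,194],.058),('jawface bottom',[308.5,194],.012),('jaw -35',[297,186.3],.058),('jaw 35',[297,273],.058),('lip80',[332.5,194],.022),('lip76',[337,194],.022),('roll -32',[546,275],.154)): print(n,k(p,z))
s,R=tool();G=np.array(s['tool_pos'])[:2]-[X,Y];print('grasp in clamp',(G@[np.cos(a),np.sin(a)]).round(4),(G@[-np.sin(a),np.cos(a)]).round(4))
C=-np.array(c['R']).T@np.array(c['t']);print('cam',C.round(3))
```

```text
bed130 [127.5 -19.9]
bed130b [127.  24.]
bed-105 [-106.5  -33. ]
bedy-45 z0 [  1.5 -44.2]
bedy45 [-2.4 44.1]
jawface100 [ 98.7 -28.1]
jawface bottom [ 98. -20.]
jaw -35 [105.2 -33.8]
jaw 35 [106.1  34.3]
lip80 [ 77.9 -21.8]
lip76 [ 74.1 -21.8]
roll -32 [-31.2  -2.5]
grasp in clamp 0.0896 0.0014
cam [ 0.613 -0.049  0.348]
```

Picture 7 shows the clamp about 2 mm nearer its rear than my first fit, so I shift 1 mm and lower the shell.

Request:
apply_moves:
  deltas:
    - [0,[1,1,30],0.004]
    - [0,[0,0,30],0]
    - [0,[0,0,25],0]
    - [0,[0,0,0],0]
    - [0,[0,0,12],0]

```text
t: 6.92
tool_pos: [0.5364, -0.0301, 0.2735]
orientation: [3.118, -0.386, 0.006]
force: [-0.4, -0.4, -1.2]
opening: 0.0139
```

Request:
apply_moves:
  deltas:
    - [0,[0,0,6],0]
    - [0,[0,0,4],0]
    - [0,[0,0,3],0]
    - [0,[0,0,1],0]
    - [0,[0,0,0],0]

```text
t: 7.55
tool_pos: [0.5355, -0.03, 0.2579]
orientation: [3.118, -0.387, 0.0]
force: [0.2, 0.1, -1.4]
opening: 0.014
```

Run:
```python
from h import *
plan(.5355,-.0285,.0881,1.327-np.pi)
sd=viewer.read_camera('side');cv2.imwrite('pics/s5.png',cv2.resize(sd[200:400,240:440],None,fx=3,fy=3,interpolation=2))
```

```text
t 7.55 grasp now [ 0.5355 -0.03    0.0909] open 0.014 F [ 0.2   0.13 -1.4 ] q6 1.67
tool-axis delta mm [-0.4 -1.4  2.8] yaw turn about tool z -0.0034 toolY dir -1.818
```

View pics/s5.png

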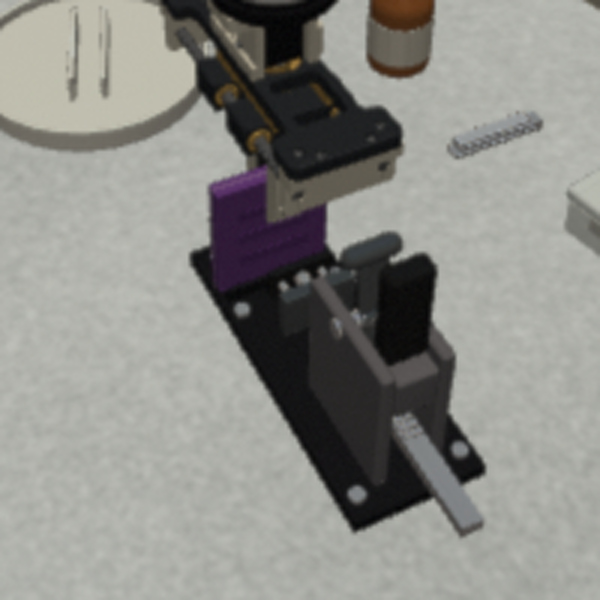

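Picture 8 shows the shell in the slot, with the fingers clear of the plate and trigger. It is still about 3 mm up, so I lower it until it touches.

Request:
apply_moves:
  deltas:
    - [0,[0,0,1.5],0]
    - [0,[0,0,1],0]
    - [0,[0,0,0.5],0]
    - [0,[0,0,0],0]

```text
t: 8.1
tool_pos: [0.5355, -0.03, 0.255]
orientation: [3.118, -0.387, 0.0]
force: [-1.4, 0.3, 2.7]
opening: 0.0142
```

Request:
apply_moves:
  deltas:
    - [20,[0,0,0],0]
    - [30,[0,0,0],0]
    - [36,[0,0,0],0]
    - [36,[0,0,0],0]
    - [36,[0,0,-20],0]

```text
t: 8.72
tool_pos: [0.5346, -0.0299, 0.2731]
orientation: [-3.118, 0.387, 0.006]
force: [0.3, 0.6, -0.4]
opening: 0.036
```

Request:
apply_moves:
  deltas:
    - [36,[0,0,-40],0]
    - [60,[0,0,-50],0]
    - [80,[0,0,-30],0]
    - [80,[0,0,0],0]

```text
t: 9.22
tool_pos: [0.5363, -0.0301, 0.3981]
orientation: [3.118, -0.387, 0.009]
force: [0.0, 0.2, -0.1]
opening: 0.0613
```

Run:
```python
from h import *
X,Y,a=.5143,-.1161,1.3271
u=-.062-.0018
plan(X+u*np.cos(a),Y+u*np.sin(a),.155,a-np.pi)
c=viewer.get_calibration('wrist');im=viewer.read_camera('wrist')
f=lambda u,v,z:[X+(u-.0018)*np.cos(a)-v*np.sin(a),Y+(u-.0018)*np.sin(a)+v*np.cos(a),z]
for q in proj(c,[f(.097,.04,.102),f(.097,-.04,.102),f(.083,.04,.102),f(.083,-.04,.102),f(-.032,0,.154),f(-.061,.015,.172),f(-.061,-.015,.172)]): cv2.circle(im,tuple(int(v) for v in q),3,(0,255,0),1)
cv2.imwrite('pics/w6.png',im)
```

```text
t 9.225 grasp now [ 0.5363 -0.0301  0.2311] open 0.0613 F [ 0.01  0.18 -0.13] q6 1.67
tool-axis delta mm [ -0.5 152.6  76. ] yaw turn about tool z -0.0035 toolY dir -1.818
```

View pics/w6.png

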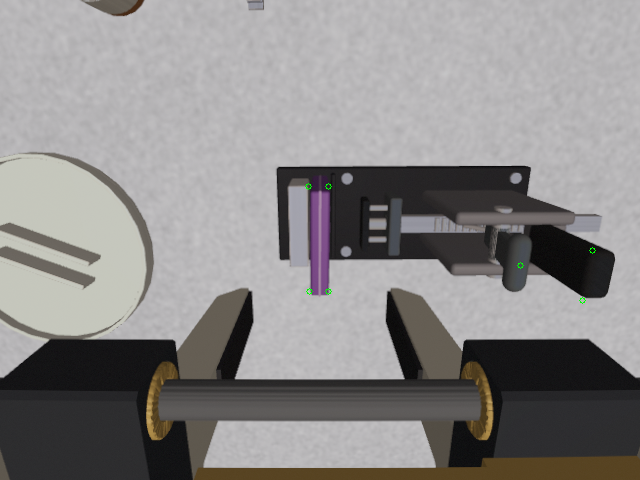

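Picture 9 shows the shell standing on its own in the slot at (319,240), upright and inside the predicted corners, with the trigger roll at (517,262) as expected. I go to the trigger with 64 mm opening, roll and handle between the fingers.

Request:
apply_moves:
  deltas:
    - [64,[0,47,0],-0.0035]
    - [64,[0,47,0],0]
    - [64,[0,47,0],0]
    - [64,[0,0,0],0]
    - [64,[0,0,0],0]
  grip_force: 40

```text
t: 9.9
tool_pos: [0.501, -0.1665, 0.3931]
orientation: [-3.117, 0.383, 0.004]
force: [0.8, 1.0, -0.0]
opening: 0.0641
```

```bash
cat >> h.py <<'E'
CX,CY,CA=.5143,-.1161,1.3271
def clampf(u,v,z):
    u=u-.0018;return [CX+u*np.cos(CA)-v*np.sin(CA),CY+u*np.sin(CA)+v*np.cos(CA),z]
def stat():
    s=robot.read_state();e=np.array([np.cos(CA),np.sin(CA)]);F=np.array(s['force'])
    G=np.array(s['tool_pos'])[:2]-[CX,CY]
    print('t',s['t'],'centre x,y mm',(1e3*(G@e)+1.8).round(2),(1e3*(G@[-e[1],e[0]])).round(1),'z',round(s['tool_pos'][2]-.167,4),'open',round(s['opening']*1e3,1),'Fx',(F[:2]@e).round(2),'F',F.round(2))
E
python3 - <<'E'
from h import *
plan(*clampf(-.050,0,.155),CA-np.pi);stat()
E
```

```text
t 9.9 grasp now [ 0.501  -0.1665  0.2261] open 0.0641 F [ 0.82  1.05 -0.02] q6 1.4
tool-axis delta mm [ 0.9 -0.2 71.1] yaw turn about tool z -0.0007 toolY dir -1.815
t 9.9 centre x,y mm -50.27 0.7 z 0.2261 open 64.1 Fx 1.22 F [ 0.82  1.05 -0.02]
```

Descend slowly while watching the force.

Request:
apply_moves:
  deltas:
    - [64,[0.5,0,30],0]
    - [64,[0,0,20],0]
    - [64,[0,0,15],0]
    - [64,[0,0,6],0]
    - [64,[0,0,0],0]

```text
t: 10.52
tool_pos: [0.5018, -0.1668, 0.3236]
orientation: [-3.118, 0.382, 0.001]
force: [-0.3, -0.3, -0.4]
opening: 0.0643
```

Run:
```python
from h import *
stat()
a=viewer.read_camera('side')[200:400,260:440];b=viewer.read_camera('top')[215:310,325:495]
cv2.imwrite('pics/t7.png',np.hstack([cv2.resize(a,(405,450),interpolation=2),cv2.resize(b,(395,221),interpolation=2).repeat(1,0) if 0 else cv2.copyMakeBorder(cv2.resize(b,(395,221),interpolation=2),0,229,0,0,0)]))
```

```text
t 10.525 centre x,y mm -50.39 -0.1 z 0.1566 open 64.3 Fx -0.39 F [-0.29 -0.33 -0.38]
```

View pics/t7.png

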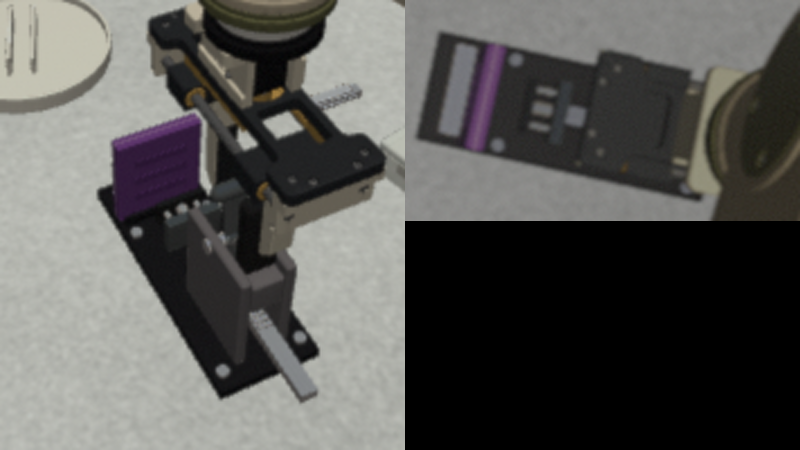

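Picture 10 shows the fingers straddling the roll and handle, with the shell standing free against the jaw. First pump, watching the force.

Request:
apply_moves:
  deltas:
    - [64,[0,8,0],0]
    - [64,[0,4,0],0]
    - [64,[0,4,0],0]
    - [64,[0,4,0],0]
    - [64,[0,0,0],0]

```text
t: 11.25
tool_pos: [0.4972, -0.1864, 0.3246]
orientation: [-3.117, 0.382, -0.003]
force: [1.1, 5.2, 3.1]
opening: 0.0643
```

```bash
cat >> h.py <<'E'
def plate():
    # steel jaw plate / profile along clamp x at plate-top height in top view
    c=viewer.get_calibration('top');im=viewer.read_camera('top').astype(np.float32)
    us=np.arange(.02,.1,.001);out=[]
    for v in (-.021,-.018,.018,.021):
        p=proj(c,[clampf(u,v,.060) for u in us]).astype(np.float32)
        out.append(cv2.remap(im,p[None,:,0],p[None,:,1],cv2.INTER_LINEAR)[0])
    m=np.mean(out,0)-0;sc=m[:,0] # bluish steel vs black
    k=us<.07; w=np.clip(sc[k]-np.median(sc[k])-6,0,None);print('plate centre mm',(1e3*(us[k]@w)/w.sum()).round(2))
    return us,m
E
python3 - <<'E'
from h import *
stat();us,m=plate();print(m[:,0].round().astype(int).tolist())
E
```

```text
t 11.25 centre x,y mm -70.58 -0.4 z 0.1576 open 64.3 Fx 5.34 F [1.11 5.22 3.08]
plate centre mm 35.82
[41, 41, 41, 41, 41, 42, 41, 41, 42, 43, 45, 49, 54, 58, 61, 62, 62, 61, 60, 57, 52, 46, 42, 41, 41, 43, 44, 45, 46, 47, 48, 47, 47, 46, 46, 45, 45, 43, 41, 39, 38, 37, 37, 36, 37, 39, 40, 41, 42, 43, 43, 43, 43, 43, 43, 43, 42, 43, 45, 50, 61, 74, 87, 97, 104, 108, 111, 113, 114, 113, 111, 108, 104, 99, 90, 79, 69, 61, 59, 61]
```

Request:
apply_moves:
  deltas:
    - [64,[0,-12,0],0]
    - [64,[0,-8,0],0]
    - [64,[0,0,0],0]
    - [64,[0,8,0],0]
    - [64,[0,4,0],0]

```text
t: 11.92
tool_pos: [0.4989, -0.1788, 0.324]
orientation: [-3.117, 0.382, -0.001]
force: [0.8, 6.9, 4.6]
opening: 0.0642
```

Request:
apply_moves:
  deltas:
    - [64,[0,4,0],0]
    - [64,[0,4,0],0]
    - [64,[0,0,0],0]

```text
t: 12.3
tool_pos: [0.4971, -0.1865, 0.3242]
orientation: [-3.117, 0.383, -0.002]
force: [1.6, 4.3, 4.7]
opening: 0.0643
```

Run:
```python
from h import *
stat();us,m=plate();print(m[:,0].round().astype(int).tolist())
import h
im=cv2.imread('pics/top0.png')
class V:
    get_calibration=staticmethod(viewer.get_calibration)
    read_camera=staticmethod(lambda n:im)
h.viewer=V;us,m=h.plate()
print(m[:,0].round().astype(int).tolist())
```

```text
t 12.3 centre x,y mm -70.72 -0.3 z 0.1572 open 64.3 Fx 4.53 F [1.59 4.27 4.66]
plate centre mm 41.99
[42, 41, 41, 41, 42, 41, 41, 41, 41, 41, 42, 42, 41, 41, 41, 42, 45, 49, 53, 57, 60, 62, 62, 62, 60, 57, 52, 47, 43, 42, 42, 43, 44, 45, 46, 47, 46, 47, 47, 48, 48, 47, 44, 43, 42, 40, 39, 38, 37, 37, 37, 38, 40, 41, 42, 43, 43, 42, 44, 50, 61, 74, 87, 97, 104, 108, 111, 113, 114, 113, 111, 108, 104, 99, 90, 78, 68, 61, 59, 60]
plate centre mm 29.21
[37, 38, 39, 40, 43, 48, 52, 55, 57, 58, 57, 56, 54, 50, 45, 40, 38, 37, 38, 40, 41, 43, 43, 43, 43, 43, 43, 43, 43, 43, 41, 39, 37, 35, 34, 33, 33, 32, 33, 34, 36, 38, 38, 38, 39, 40, 39, 39, 39, 39, 40, 40, 40, 39, 39, 40, 40, 39, 40, 40, 38, 38, 37, 37, 37, 37, 37, 38, 39, 40, 41, 41, 40, 41, 41, 40, 40, 39, 41, 45]
```

Request:
apply_moves:
  deltas:
    - [64,[0,-12,0],0]
    - [64,[0,-8,0],0]
    - [64,[0,0,0],0]
    - [64,[0,8,0],0]
    - [64,[0,4,0],0]

```text
t: 12.98
tool_pos: [0.4989, -0.1789, 0.324]
orientation: [-3.117, 0.382, -0.001]
force: [0.3, 7.1, 3.9]
opening: 0.0637
```

Request:
apply_moves:
  deltas:
    - [64,[0,4,0],0]
    - [64,[0,4,0],0]
    - [64,[0,0,0],0]

```text
t: 13.35
tool_pos: [0.4971, -0.1866, 0.3243]
orientation: [-3.117, 0.383, -0.002]
force: [1.1, 5.4, 2.8]
opening: 0.0639
```

Run:
```python
from h import *
stat();us,m=plate();print(m[:,0].round().astype(int).tolist())
```

```text
t 13.35 centre x,y mm -70.73 -0.3 z 0.1573 open 63.9 Fx 5.46 F [1.07 5.36 2.81]
plate centre mm 47.73
[42, 42, 41, 41, 41, 41, 41, 41, 41, 41, 42, 42, 42, 41, 41, 41, 42, 42, 42, 41, 41, 43, 45, 50, 55, 59, 62, 62, 62, 62, 60, 57, 52, 47, 42, 40, 42, 44, 46, 47, 48, 47, 46, 46, 47, 48, 49, 48, 45, 43, 42, 40, 38, 38, 37, 36, 37, 38, 41, 49, 61, 74, 87, 97, 104, 107, 110, 113, 114, 113, 111, 108, 104, 99, 91, 79, 68, 60, 59, 61]
```

Request:
apply_moves:
  deltas:
    - [64,[0,-12,0],0]
    - [64,[0,-8,0],0]
    - [64,[0,0,0],0]
    - [64,[0,8,0],0]
    - [64,[0,4,0],0]

```text
t: 14.02
tool_pos: [0.4989, -0.1789, 0.3241]
orientation: [-3.117, 0.382, -0.001]
force: [1.4, 7.5, 5.3]
opening: 0.0643
```

Request:
apply_moves:
  deltas:
    - [64,[0,3,0],0]
    - [64,[0,2,0],0]

```text
t: 14.28
tool_pos: [0.4978, -0.1835, 0.3243]
orientation: [-3.117, 0.382, -0.002]
force: [2.7, 5.6, 3.8]
opening: 0.0642
```

Request:
apply_moves:
  deltas:
    - [64,[0,2,0],0]
    - [64,[0,1,0],0]
    - [64,[0,0,0],0]

```text
t: 14.65
tool_pos: [0.4971, -0.1864, 0.3243]
orientation: [-3.117, 0.382, -0.002]
force: [1.0, 5.3, 3.9]
opening: 0.0639
```

Run:
```python
from h import *
stat();us,m=plate();print(m[:,0].round().astype(int).tolist())
```

```text
t 14.65 centre x,y mm -70.58 -0.3 z 0.1573 open 63.9 Fx 5.41 F [0.97 5.34 3.92]
plate centre mm 53.63
[41, 41, 41, 41, 41, 42, 42, 42, 42, 41, 41, 42, 42, 42, 42, 42, 42, 43, 43, 42, 41, 41, 42, 43, 43, 42, 42, 43, 46, 51, 56, 59, 61, 62, 62, 61, 60, 57, 52, 47, 43, 41, 43, 45, 46, 47, 48, 48, 48, 47, 47, 47, 47, 46, 45, 43, 40, 38, 40, 46, 58, 73, 87, 98, 104, 108, 110, 113, 114, 113, 110, 108, 104, 99, 90, 80, 68, 60, 59, 61]
```

Request:
apply_moves:
  deltas:
    - [64,[0,-12,0],0]
    - [64,[0,-8,0],0]
    - [64,[0,0,0],0]
    - [64,[0,8,0],0]
    - [64,[0,4,0],0]

```text
t: 15.32
tool_pos: [0.4989, -0.1789, 0.3241]
orientation: [-3.117, 0.382, -0.001]
force: [1.0, 6.4, 4.9]
opening: 0.064
```

Request:
apply_moves:
  deltas:
    - [64,[0,2,0],0]
    - [64,[0,1,0],0]
    - [64,[0,0,0],0]

```text
t: 15.7
tool_pos: [0.4983, -0.1816, 0.3242]
orientation: [-3.117, 0.382, -0.001]
force: [0.7, 5.2, 3.5]
opening: 0.0641
```

Request:
apply_moves:
  deltas:
    - [64,[0,1,0],0]
    - [64,[0,1,0],0]
    - [64,[0,0,0],0]

```text
t: 16.08
tool_pos: [0.4978, -0.1835, 0.3243]
orientation: [-3.117, 0.382, -0.002]
force: [1.0, 5.2, 3.1]
opening: 0.0642
```

Run:
```python
from h import *
stat();us,m=plate();print(m[:,0].round().astype(int).tolist())
```

```text
t 16.075 centre x,y mm -67.55 -0.3 z 0.1573 open 64.2 Fx 5.29 F [0.96 5.21 3.15]
plate centre mm 57.44
[41, 41, 41, 41, 41, 42, 42, 42, 41, 42, 42, 42, 42, 42, 41, 41, 41, 41, 42, 42, 42, 42, 42, 42, 43, 42, 42, 43, 42, 41, 41, 44, 47, 52, 57, 60, 62, 63, 63, 62, 60, 56, 51, 46, 43, 43, 44, 46, 47, 46, 46, 47, 48, 48, 48, 48, 47, 46, 46, 49, 60, 73, 87, 97, 104, 108, 111, 113, 114, 113, 111, 108, 104, 99, 91, 79, 68, 60, 59, 61]
```

Request:
apply_moves:
  deltas:
    - [64,[0,1,0],0]
    - [64,[0,0,0],0]
    - [64,[0,0,0],0]

```text
t: 16.5
tool_pos: [0.4976, -0.1844, 0.3243]
orientation: [-3.117, 0.382, -0.002]
force: [0.3, 6.4, 4.7]
opening: 0.0644
```

Request:
apply_moves:
  deltas:
    - [64,[0,1,0],0]
    - [64,[0,0,0],0]
    - [64,[0,0,0],0]

```text
t: 16.88
tool_pos: [0.4974, -0.1853, 0.3244]
orientation: [-3.117, 0.382, -0.002]
force: [0.9, 5.6, 3.8]
opening: 0.0642
```

Request:
apply_moves:
  deltas:
    - [64,[0,1,0],0]
    - [64,[0,0,0],0]
    - [64,[0,0,0],0]

```text
t: 17.25
tool_pos: [0.4972, -0.1863, 0.3243]
orientation: [-3.117, 0.382, -0.002]
force: [0.6, 6.3, 4.3]
opening: 0.0642
```

Run:
```python
from h import *
stat();us,m=plate();print(m[:,0].round().astype(int).tolist()[50:])
```

```text
t 17.25 centre x,y mm -70.47 -0.3 z 0.1573 open 64.2 Fx 6.25 F [0.59 6.29 4.34]
plate centre mm 59.41
[47, 47, 48, 48, 48, 48, 48, 47, 47, 46, 45, 42, 40, 39, 43, 52, 66, 80, 93, 101, 106, 109, 111, 112, 112, 110, 107, 103, 99, 94]
```

The shell has started to slide back to the fixed jaw. I continue in 1 mm steps.

Request:
apply_moves:
  deltas:
    - [64,[0,1,0],0]
    - [64,[0,0,0],0]
    - [64,[0,0,0],0]

```text
t: 17.68
tool_pos: [0.4969, -0.1872, 0.3244]
orientation: [-3.117, 0.382, -0.002]
force: [1.0, 5.5, 4.7]
opening: 0.0641
```

Request:
apply_moves:
  deltas:
    - [64,[0,1,0],0]
    - [64,[0,0,0],0]
    - [64,[0,0,0],0]

```text
t: 18.05
tool_pos: [0.4967, -0.1882, 0.3244]
orientation: [-3.117, 0.382, -0.002]
force: [0.7, 5.6, 4.4]
opening: 0.0643
```

Run:
```python
from h import *
stat();us,m=plate();print(m[:,0].round().astype(int).tolist()[50:])
c=viewer.get_calibration('top');im=viewer.read_camera('top');cs=viewer.get_calibration('side');sd=viewer.read_camera('side')
cv2.imwrite('pics/t8.png',im);cv2.imwrite('pics/s8.png',sd)
def pm(im):
    f=im.astype(float);b,g,r=f[...,0],f[...,1],f[...,2]
    return (((b-g)/(b+1)>.2)&((r-g)/(r+1)>.1)).astype(np.uint8)
p=proj(c,[clampf(.093,0,.1)])[0]
m=cv2.morphologyEx(pm(im),cv2.MORPH_OPEN,np.ones((2,2)));n,l,st,ce=cv2.connectedComponentsWithStats(m)
i=1+np.argmin(np.linalg.norm(ce[1:]-p,axis=1));print(ce[i],p,st[i])
for lab,u in(('c93',.093),('c90',.09)):
    M=(l==i).astype(float)
    X=box(*clampf(u,0,0)[:2],CA,.012,.014,.08,.09);print(lab,np.abs(hullmask(c,X)-M).sum()/M.sum(), 'hull bbox',proj(c,X).min(0).round(1),proj(c,X).max(0).round(1))
```

```text
t 18.05 centre x,y mm -72.44 -0.3 z 0.1574 open 64.3 Fx 5.59 F [0.67 5.59 4.36]
plate centre mm 60.4
[45, 47, 47, 47, 47, 48, 48, 47, 47, 47, 45, 43, 41, 43, 50, 62, 77, 90, 101, 105, 109, 112, 113, 113, 111, 108, 105, 101, 95, 87]
[357.63700234 257.21077283] [358.73554618 254.72022474] [348 234  19  47 427]
c93 0.4530152224824356 hull bbox [346.3 230.8] [367.8 278.8]
c90 0.45843091334894615 hull bbox [347.9 231.2] [369.6 279.1]
```

Run:
```python
from h import *
t=cv2.imread('pics/t8.png')[220:290,325:415];s=cv2.imread('pics/s8.png')[240:330,285:385]
cv2.imwrite('pics/m8.png',np.hstack([cv2.resize(t,(400,311),interpolation=2),cv2.resize(s,(346,311),interpolation=2)]))
```

```text
(no output)
```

View pics/m8.png

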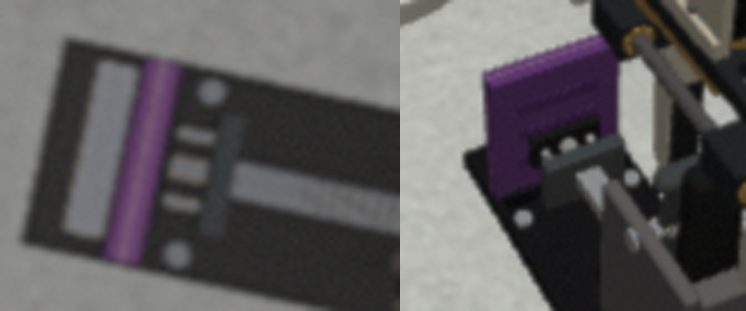

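Picture 11 shows the shell upright beside the fixed jaw and the pad right at its face, with no measurable pressure yet. I pump again in small steps.

Request:
apply_moves:
  deltas:
    - [64,[0,-12,0],0]
    - [64,[0,-10,0],0]
    - [64,[0,0,0],0]
    - [64,[0,9,0],0]
    - [64,[0,5,0],0]

```text
t: 18.82
tool_pos: [0.4987, -0.18, 0.3245]
orientation: [-3.115, 0.381, -0.002]
force: [1.3, 12.8, 6.9]
opening: 0.0642
```

Request:
apply_moves:
  deltas:
    - [64,[0,1,0],0]
    - [64,[0,0,0],0]
    - [64,[0,0,0],0]

```text
t: 19.2
tool_pos: [0.4985, -0.1808, 0.3246]
orientation: [-3.115, 0.381, -0.002]
force: [0.6, 10.7, 6.5]
opening: 0.064
```

Run:
```python
from h import *
stat();us,m=plate();print(m[:,0].round().astype(int).tolist()[50:])
```

```text
t 19.2 centre x,y mm -64.75 -0.3 z 0.1576 open 64.0 Fx 10.48 F [ 0.59 10.65  6.49]
plate centre mm 65.23
[50, 45, 43, 44, 46, 47, 48, 48, 47, 47, 45, 46, 50, 59, 71, 84, 96, 103, 108, 111, 113, 114, 114, 112, 109, 105, 99, 90, 79, 71]
```

Request:
apply_moves:
  deltas:
    - [64,[0,0,0],0]
    - [64,[0,0,0],0]
    - [64,[0,0,0],0]
    - [64,[0,0,0],0]

```text
t: 19.75
tool_pos: [0.4985, -0.1807, 0.3246]
orientation: [-3.115, 0.381, -0.002]
force: [1.6, 11.9, 7.6]
opening: 0.0639
```

Run:
```python
from h import *
stat();plate()
t=viewer.read_camera('top')[220:290,325:415];s=viewer.read_camera('side')[240:330,285:385]
cv2.imwrite('pics/m9.png',np.hstack([cv2.resize(t,(400,311),interpolation=2),cv2.resize(s,(346,311),interpolation=2)]))
```

```text
t 19.75 centre x,y mm -64.72 -0.3 z 0.1576 open 63.9 Fx 11.9 F [ 1.6  11.87  7.61]
plate centre mm 65.29
```

View pics/m9.png

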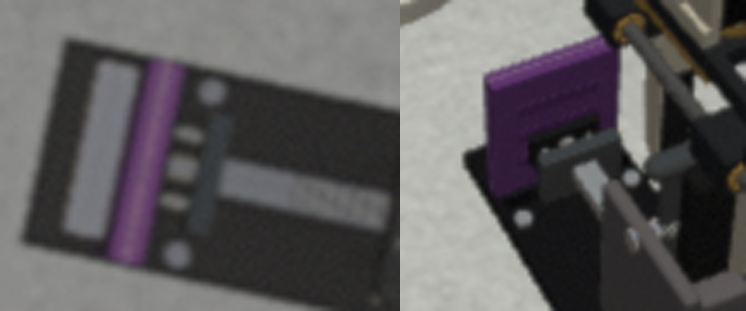

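Picture 12 shows the pad on the shell with its spring visibly shortened, the shell upright against the jaw, and the gripper clear of it. The compression is about 5 of 8 mm (plate travel 60.4 to 65.3 mm), and the holding force is steady. I hand the job in.

Run:
```python
from h import *
stat();print(order.close_job())
```

```text
t 19.9 centre x,y mm -64.7 -0.3 z 0.1576 open 64.1 Fx 11.51 F [ 0.87 11.65  7.17]
the job is handed in; nothing more can be done
None
```

I placed the purple shell from the tray upright in the clamp's slot and let go of it. I then pumped the trigger six times and handed the job in at about 19.9 s, still holding the trigger squeezed. No verdict was reported.

**Last checks:**
- **Pad pressure:** the jaw plate moved about 4.9 mm after the shell was in place. That puts the pad's spring roughly 5 of 8 mm in, a little past half way, at about 7 N.
- **Disagreement:** the force on the fingers (11.5 N, against about 4 to 5.4 N before contact) points to 7–9 N on the pad. That is slightly more than the travel suggests, but both are inside 3.5–11.5 N.
- **Shell:** the last picture shows it upright by the fixed jaw, and no finger is touching it. Its top edge shifted back by an estimated 1.5–2 mm as the pad pressed, a tilt of about 0.02 rad.
- **Trigger:** it is held at about 0.17 rad.
- **Other objects:** I steered clear of the bottle, clipper and container, but did not measure their positions at the end.

My first fix of the clamp was about 2 mm off along its length. I corrected it from the wrist camera before lowering the shell.

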